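Fetch the hand plane from behind the containers

ROBOT

A 7-joint arm with a two-finger parallel gripper is mounted at the origin on the work surface. World frame = base frame: x ahead of the robot, y to its left, z up, the work surface at z = 0. Lengths are in m, angles in rad, forces in N, time in s.
With the tool pointing down it reaches from about 0.4 to 0.9 m from the base axis. Payload 5.5 kg.
Tool frame: the origin (TCP) lies midway between the tips of the shut fingers; the grasp point (between the pads) lies 19 mm behind it; z points along the fingers, y is the direction in which the jaws open and shut (so a half turn about z gives the same grasp; the last joint's range is limited). The gripper opens to 85 mm and grips with 20 to 120 N. Pads are 22 mm wide; open, the fingers measure 114 mm over their backs; the gripper's body (76 mm by 85 mm) begins 54 mm behind the grasp point. The pads swing forward as they close: fully open they stand 13 mm farther back than shut.
Start: joints at [-1.002, 0.501, -0.427, 1.55, 0.221, 1.138, -0.21], TCP at [0.196, 0.62, 0.231] pointing down, gripper open.
Joint ranges: [-2.88, 2.88], [-0.31, 2.03], [-1.54, 1.56], [0.2, 2.42], [-1.41, 4.55], [0.19, 2.02], [-2.57, 2.57]. Speed limits (rad/s): [2.57, 2.57, 3.14, 3.14, 3.14, 3.14, 3.14].

INTERFACE

Orientations are given as a unit quaternion [x, y, z, w].
In Python, from workcell import ctrl, vision gives the robot as it stands.
- The arm moves only by the shell command python3 -m crank 'ROWS'. ROWS is JSON, a list of rows, each a list of 5 numbers: the shift along the tool's x, y, z in mm, then the turn about the tool's z in rad, then the gripper command: -1 is shut, 1 is fully open, values between are in proportion. In form: [[dx, dy, dz, twist, gripper], ...]. A call has 1 to 20 rows; each row is the pose to reach, as a shift and turn from the pose commanded when the call began, along the tool's axes at that moment; what a row does not reach only later rows make up. A row lasts 1/12 s, in which the tool goes at most 41.7 mm and 7.16 degrees, less where a joint would pass 70% of its speed; a pose out of reach is approached as far as the arm can. A call with a gripper value outside its range is refused whole. The fingers move at their own pace and stop on an object; the grip force is fixed at half the most. Time passes only in rows, so rows that repeat a pose let the fingers close. It gives the time, the measured TCP pose, the force and the opening at its end, in the units of the state.
- ctrl.get_obs(): the state, without advancing time (a new reading comes with each control period).
- vision.snapshot(name): name is "scene" or "top"; returns (picture, depth): 400x640x3 uint8, red, green, blue; 400x640 float32, m along the optical axis (not along the pixel's ray), 0 where there is no reading.
- vision.camera_params(name): a dict with "K" (3x3 intrinsics, pixels), "rvec" (rotation vector, rad) and "tvec" (3), from world to camera coordinates, as OpenCV has them. Camera axes: x right, y down, z forward; pixel columns grow to the right and rows downward; lengths in m; the calibration is good to about 2 mm. A picture is of the moment at which its call begins. camera_params takes no time and is no camera call.
- ctrl.job_done(): hands the job in, once; it reports no verdict.
The state is a dict: "clock": time; "joint_pos": joint angles; "joint_velocities": joint speeds; "joint_efforts": joint torques, N m; "position": TCP position; "eef_rot": TCP orientation; "wrist_force": force on the tool from outside, world axes, zero at the start; "moment": the same for the moment, N m; "width": finger opening in m.
Only numpy, scipy, OpenCV 4.12 (cv2) and the standard library are available. Lean on these libraries where they do the work, as an engineer would, in place of code of your own. Each camera call takes 0.05 s, during which the arm holds its last target. There are 200 camera calls.

TASK

The wooden hand plane stands at the back of the plywood caddy, shut in by three containers: stand all three upright on the grey side tray, then lift the plane out and lay it sole down, flat inside the rim of the cork-lined rest. Only when the plane is down, put each container back upright in the caddy, in the very spot that it came from. Set things down rather than drop them, tip none over, and do not push aside the edging roll and the tape measure on the bench.

Things in the scene. Friction and masses are not known exactly. Their poses are not given: they have to be found in the camera images.
- plane: Wooden hand plane: brown block 150 long (its x) x 46 wide (y) x 34 high; a short steel iron and wedge in the middle of its top reach 47 high. About 0.45 kg. Origin: centre of the sole (underside), z up. Starts along the caddy's y, about 34 mm in front of the back panel and 2 to 20 mm behind the containers: it can be gripped across its width only once they are gone.
- glue: White round glue bottle with a pointed nozzle: straight sides of diameter 48 up to height 88, nozzle tip at 115. About 0.22 kg. Origin: centre of the underside, z up.
- tin: Round metal tin with a paper band and flat lid: diameter 56, height 96. About 0.32 kg. Origin: centre of the underside, z up.
- flask: Grey square flask with a round black screw cap: 44 x 44 (flats along its x and y), square up to height 90, cap (diameter 23) up to 106. About 0.25 kg. Origin: centre of the underside, z up.
- caddy: Fixed plywood caddy, 180 (x) x 260 (y), open on top. Origin: centre of its underside, on the bench; floor 12 above it. Back panel 57 high at x = +82 to 90, side walls 42 high at y = +-122 to 130, front lip 18 high at x = -82 to -90. The plane lies near x = +25; the containers stand in a row near x = -36, at y about -78, 0 and +78, in any order.
- tray: Fixed shallow grey side tray, 250 (its x) x 100 (its y), walls 4 thick, rim 16 high. Origin: centre of its underside on the bench; its floor is 4 above. It is empty at the start, with room for the three containers in a row along its x.
- rest: Fixed dark wooden plane rest lined with cork, 192 (its x) x 88 (its y); its floor is 10 above its origin (centre of the underside, on the bench), rim 18 high and 8 thick, leaving 176 x 72 inside. The plane goes lengthwise along its x, either way round.
- roll: Bystander: loose roll of wood edging lying flat on the bench near the robot, outer diameter 104, inner 60, 22 high. Origin: centre of the underside.
- tape: Bystander: yellow tape measure lying on the bench near the robot, 62 x 66 x 31. Origin: centre of the underside.
Things that resemble listed ones, but are neither listed nor needed, are in the scene too. Leave any blue look-alike of the flask alone.

How it is judged:
On the way, in this order (a step that is already met when the one before it is completed fails the run):
1. all three containers stand upright on the side tray, released (x of glue in the frame of tray between -0.121 and 0.121 m and y of glue in the frame of tray between -0.046 and 0.046 m and z of glue in the frame of tray between -0.01 and 0.01 m and angle between each of glue, tin, flask's own z axis and vertical below 0.1 rad and contact force between each of glue, tin, flask and the fingers below 0.2 N and linear speed of each of glue, tin, flask below 0.03 m/s and x of tin in the frame of tray between -0.121 and 0.121 m and y of tin in the frame of tray between -0.046 and 0.046 m and z of tin in the frame of tray between -0.01 and 0.01 m and x of flask in the frame of tray between -0.121 and 0.121 m and y of flask in the frame of tray between -0.046 and 0.046 m and z of flask in the frame of tray between -0.01 and 0.01 m), for 0.2 s.
2. the plane lies flat inside the rim of the rest, released, with the three containers still on the tray (all of step 1 and x of plane in the frame of rest between -0.016 and 0.016 m and y of plane in the frame of rest between -0.016 and 0.016 m and z of plane in the frame of rest between 0.006 and 0.014 m and angle between the x axis of plane and the x axis of rest, either way round below 0.3 rad and angle between plane's own z axis and vertical below 0.06 rad and contact force between plane and the fingers below 0.2 N and linear speed of plane below 0.03 m/s), for 0.2 s.
At the end, for the whole second after the job is handed in: The plane lies sole down on the floor of the rest, inside its rim (centre within 16 mm along and across, within 0.3 rad of the rest's length), and each container stands upright in the caddy within 15 mm of where it stood at the start; all released and at rest (x of plane in the frame of rest between -0.016 and 0.016 m and y of plane in the frame of rest between -0.016 and 0.016 m and z of plane in the frame of rest between 0.006 and 0.014 m and angle between the x axis of plane and the x axis of rest, either way round below 0.3 rad and angle between plane's own z axis and vertical below 0.06 rad and contact force between each of plane, glue, tin, flask and the fingers below 0.2 N and linear speed of each of plane, glue, tin, flask below 0.03 m/s and distance of each of glue, tin, flask from where it was at the start of the episode below 0.015 m and angle between each of glue, tin, flask's own z axis and vertical below 0.1 rad); the robot touches nothing.
It fails at once if a container or the plane is tipped over (beyond about 45 degrees) (angle between any of glue, tin, flask, plane's own z axis and vertical above 0.8 rad).
It fails at once if a container or the plane is dropped (falls freely by more than about 25 mm) ((linear speed of glue above 0.7 m/s and contact force between glue and the fingers below 0.1 N) or (linear speed of tin above 0.7 m/s and contact force between tin and the fingers below 0.1 N) or (linear speed of flask above 0.7 m/s and contact force between flask and the fingers below 0.1 N) or (linear speed of plane above 0.7 m/s and contact force between plane and the fingers below 0.1 N)).
It fails at once if the edging roll or the tape measure is pushed more than 30 mm (distance of any of roll, tape from where it was at the start of the episode above 0.03 m).
It also fails if it takes over 144 s, if anything falls off the work surface, if the arm or the gripper's body presses on something with over 40 N, if the wrist force passes 120 N, or if a joint passes its speed limit or range.

## Working session

There is one attempt and no reset: what is moved stays moved. The work goes in short steps, Python scripts to look and compute and a shell command to move; the robot and the scene stay as the last step left them, time stands still between calls to the robot, and variables do not carry over. Pictures are saved under pics/ and viewed, about 12 in all and at most 16, crops included, and the job is handed in when it is done.

```bash
ls; mkdir -p pics
cat > h.py <<'E'
import numpy as np, cv2
from workcell import ctrl, vision
def cam(n):
    p=vision.camera_params(n); K=np.array(p['K']);R=cv2.Rodrigues(np.array(p['rvec'],float))[0];t=np.array(p['tvec'],float).ravel()
    return K,R,t
def cloud(n):
    img,d=vision.snapshot(n); K,R,t=cam(n)
    v,u=np.mgrid[0:400,0:640]
    P=np.stack([(u-K[0,2])/K[0,0]*d,(v-K[1,2])/K[1,1]*d,d],-1)
    W=(P-t)@R; W[d==0]=np.nan
    return img,W
def save(img,f,box=None,s=1):
    if box: img=img[box[1]:box[3],box[0]:box[2]]
    img=cv2.resize(img,None,fx=s,fy=s,interpolation=cv2.INTER_CUBIC)
    cv2.imwrite('pics/'+f,img[...,::-1])
E
python3 - <<'E'
from h import *
for n in('scene','top'):
    img,W=cloud(n); save(img,n+'0.png'); np.save(n+'0.npy',W); K,R,t=cam(n); print(n,-R.T@t,R[2])
print(ctrl.get_obs())
E
```

```text
pics
scene [ 1.53757526 -0.09879753  0.84823841] [-0.76575499  0.08705862 -0.63721276]
top [0.37403192 0.0192113  1.06071885] [ 0.19140118 -0.02113727 -0.98128426]
{'clock': 0.1, 'joint_pos': array([-1.00181342,  0.50177327, -0.42680821,  1.55133621,  0.22081277,
        1.13830779, -0.21030569]), 'joint_velocities': array([ 0.00108841, -0.00260839, -0.00012889, -0.00117796,  0.00123617,
       -0.00054863,  0.00040746]), 'joint_efforts': array([-1.10515638e-02, -5.70809412e+01, -5.83823606e+00, -2.81751233e+01,
        1.06137028e-02,  5.61457287e-03, -1.02237007e-05]), 'position': array([0.19552895, 0.61923976, 0.23035496]), 'eef_rot': array([ 1.52273309e-01,  9.88338028e-01, -8.69264382e-04, -1.61530213e-04]), 'wrist_force': array([-0.43745477, -0.37889219,  0.00637995]), 'moment': array([ 0.00141836,  0.00812491, -0.01114693]), 'width': 0.08533492727212114}
```

View pics/scene0.png

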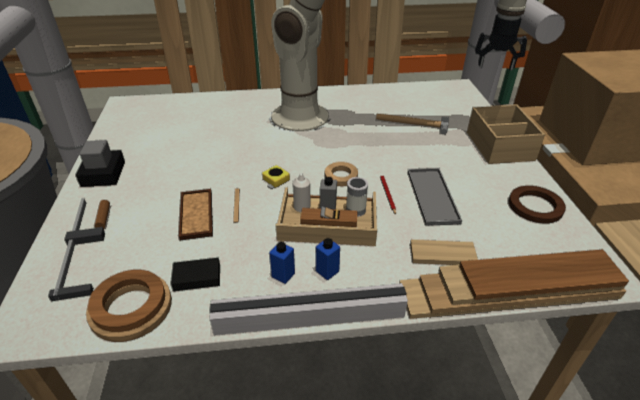

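View pics/top0.png

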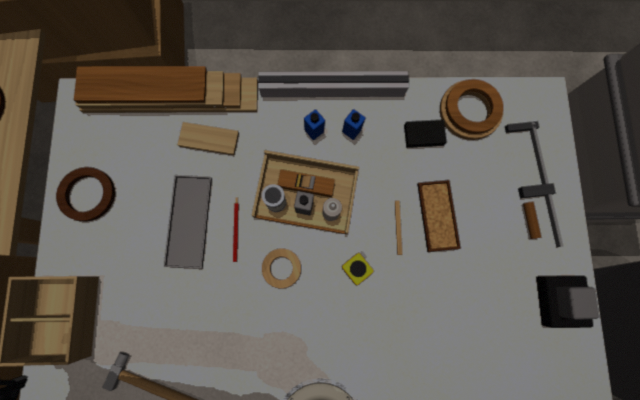

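The top view shows tin (274,198), flask (304,203), glue (332,209), plane (306,182), grey tray (189,222), cork rest (438,215), roll (281,268) and tape (358,268). The two blue flasks at (314,125) and (353,125) are look-alikes. The grey flask with the black cap inside the caddy is the one meant.

```bash
cat > m.py <<'E'
from h import *
def reg(W,box): return W[box[1]:box[3],box[0]:box[2]].reshape(-1,3)
def rect(P):
    c,s,a=cv2.minAreaRect((P[:,:2]*1000).astype(np.float32)); return np.round(c,1),np.round(s,1),round(a,1)
def sel(P,z0,z1): return P[(P[:,2]>z0)&(P[:,2]<z1)]
def circ(P):
    A=np.c_[2*P[:,:2],np.ones(len(P))];x=np.linalg.lstsq(A,(P[:,:2]**2).sum(1),rcond=None)[0];return x[:2]
E
python3 - <<'E'
from m import *
img=cv2.imread('pics/top0.png')
W=np.load('top0.npy')
print('caddy',rect(sel(reg(W,(245,145,370,242)),.03,.06)), rect(sel(reg(W,(245,145,370,242)),.012,.06)))
print('tray',rect(sel(reg(W,(155,165,220,280)),.010,.022)))
print('rest',rect(sel(reg(W,(410,172,468,258)),.012,.024)))
for n,b in dict(tin=(258,180,288,214),flask=(290,186,316,216),glue=(320,192,346,222)).items():
    P=reg(W,b); Q=sel(P,.075,.14); print(n,len(Q),Q[:,2].max(), np.median(Q[:,2]),rect(Q),Q.mean(0))
    Q=sel(P,.10,.14) if n!='glue' else sel(P,.108,.14); print('  top',len(Q),rect(Q),Q.mean(0))
P=reg(W,(275,165,338,200)); Q=sel(P,.043,.063);print('plane',len(Q),rect(Q),np.bincount((Q[:,2]*1000).astype(int))[40:])
for n,b in dict(roll=(255,245,305,292),tape=(338,250,378,288)).items(): print(n,rect(sel(reg(W,b),.012,.04)))
save(cv2.convertScaleAbs(img[...,::-1],alpha=1.8),'crop1.png',(240,145,375,245),5)
# scene view
S=np.load('scene0.npy'); M=(S[...,2]>.075)&(S[...,2]<.15)&(S[...,0]<.75)&(S[...,0]>.3)
n,l,st,c=cv2.connectedComponentsWithStats(M.astype(np.uint8))
for i in range(1,n):
    if st[i,4]>30: Q=S[l==i]; print('scene',c[i],st[i,4],rect(Q),Q[:,2].max())
E
```

```text
caddy (array([594.7,  27.5]), array([260.6, 180.7]), 79.1) (array([594.6,  27.5]), array([260.6, 180.9]), 79.1)
tray (array([523.2, 346.2]), array([101.9, 250.7]), 86.5)
rest (array([ 530.4, -335.9]), array([192.2,  90.1]), 4.5)
tin 435 0.11360933033867956 0.10861909371836206 (array([571.2, 109.5]), array([56.7, 53.8]), 44.7) [0.56892065 0.10809197 0.1067091 ]
  top 394 (array([571.4, 109.4]), array([56.7, 53.4]), 44.1) [0.57073431 0.10892351 0.10880778]
flask 325 0.12220411507862063 0.10327587723020437 (array([558.2,  32.1]), array([44. , 44.4]), 77.7) [0.55508734 0.03190783 0.10469217]
  top 277 (array([557.7,  32. ]), array([43. , 43.7]), 78.2) [0.55674139 0.03195061 0.10698885]
glue 302 0.1304598216367605 0.10706230356571057 (array([540. , -38.5]), array([45.1, 45.4]), 88.6) [ 0.53789232 -0.03840898  0.10680981]
  top 133 (array([540.4, -39.9]), array([31.8, 33.7]), 44.0) [ 0.53934849 -0.03962272  0.11398849]
plane 928 (array([622.8,  21.3]), array([ 81.1, 161.1]), 2.1) [  0   0   0  38  57 119 149 163 127  86  40  25  19  14  15  13  18  10
  13  11   9   2]
roll (array([394. ,  94.3]), array([100.1, 101. ]), 89.4)
tape (array([ 389.2, -107.4]), array([66.1, 62.3]), 37.5)
scene [515.75533662 135.67323481] 609 (array([344. , 658.2]), array([ 86.8, 166.3]), 0.1) 0.10527375192470219
scene [ 92.89005236 152.81151832] 382 (array([ 323. , -639.2]), array([65.7, 44.1]), 89.7) 0.11019121656494578
scene [300.90526316 184.56842105] 285 (array([549.1, -38.5]), array([46.2, 38.9]), 76.6) 0.12890093326781768
scene [327.88157895 186.45394737] 304 (array([563.2,  34.5]), array([43.7, 45.5]), 83.5) 0.1213309568397784
scene [356.81360202 187.07808564] 397 (array([575.2, 110.7]), array([54.4, 56.6]), 86.4) 0.11316420050798502
```

View pics/crop1.png

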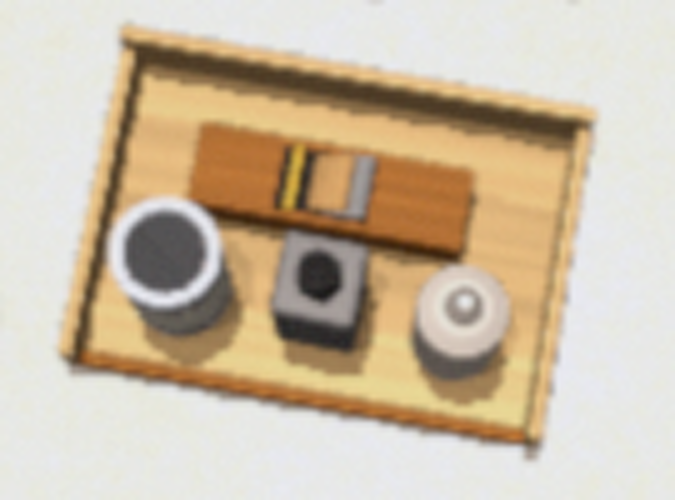

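The crop confirms it: grey flask with a black cap in the middle, white-rimmed tin on the left, glue on the right. Measured sizes and heights agree with the description. Next is a helper that turns world targets into tool shifts.

```bash
cat > go.py <<'E'
# usage: go.py x,y,z,jaw_deg ...  (mm) -> shifts in present tool axes
import sys; from h import *
from scipy.spatial.transform import Rotation as Ro
o=ctrl.get_obs(); R=Ro.from_quat(o['eef_rot']).as_matrix(); p=np.array(o['position'])*1000
j=np.degrees(np.arctan2(R[1,1],R[0,1]))
print('t',round(o['clock'],2),'p',p.round(1),'jaw',j.round(1),'w',round(o['width']*1000,1),'F',np.round(o['wrist_force'],1))
for a in sys.argv[1:]:
    x,y,z,t=map(float,a.split(',')); d=(t-j+90)%180-90
    print(a,'->',(R.T@(np.array([x,y,z])-p)).round(1),'twist',round(-np.radians(d),3))
E
python3 go.py 571.5,109.5,180,79.1
```

```text
t 0.1 p [195.5 619.2 230.4] jaw 72.5 w 85.3 F [-0.4 -0.4  0. ]
571.5,109.5,180,79.1 -> [-512.  -372.8   51. ] twist -0.115
```

```bash
python3 -m crank '[[-512,-373,51,-0.115,0.647],[-512,-373,51,-0.115,0.647],[-512,-373,51,-0.115,0.647],[-512,-373,51,-0.115,0.647],[-512,-373,51,-0.115,0.647],[-512,-373,51,-0.115,0.647],[-512,-373,51,-0.115,0.647],[-512,-373,51,-0.115,0.647],[-512,-373,51,-0.115,0.647],[-512,-373,51,-0.115,0.647],[-512,-373,51,-0.115,0.647],[-512,-373,51,-0.115,0.647],[-512,-373,51,-0.115,0.647],[-512,-373,51,-0.115,0.647],[-512,-373,51,-0.115,0.647],[-512,-373,51,-0.115,0.647],[-512,-373,51,-0.115,0.647],[-512,-373,51,-0.115,0.647],[-512,-373,51,-0.115,0.647],[-512,-373,51,-0.115,0.647]]'; python3 go.py 571.5,109.5,60,79.1
python3 - <<'E'
from h import *
img,W=cloud('scene'); save(img,'s1.png',(240,60,440,260),3)
E
```

```text
clock: 1.77
position: [0.5706, 0.1123, 0.1803]
eef_rot: [0.094, 0.996, 0.0, -0.0]
wrist_force: [0.1, 0.7, -0.2]
width: 0.0703
t 1.77 p [570.6 112.3 180.3] jaw 79.3 w 70.3 F [ 0.1  0.7 -0.2]
571.5,109.5,60,79.1 -> [ -1.5  -2.7 120.3] twist 0.003
```

View pics/s1.png

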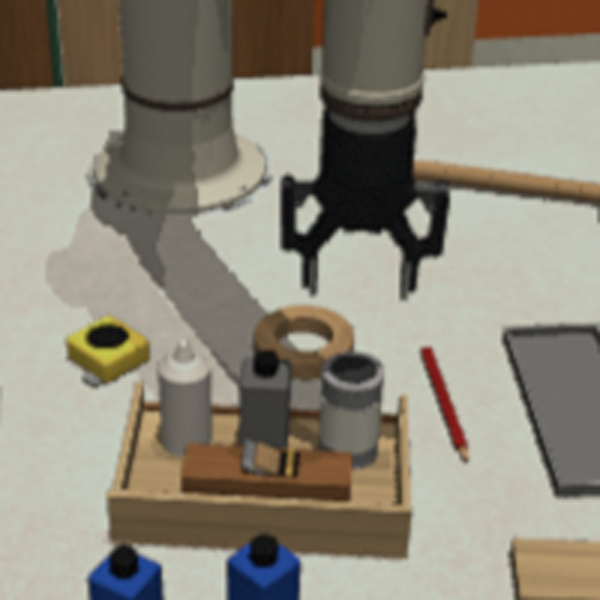

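Open gripper above the tin, with the neighbours clear of the finger paths. Next I'll let it settle and lower partway.

```bash
python3 -m crank '[[0,0,20,0,0.647],[0,0,40,0,0.647],[0,0,50,0,0.647],[0,0,50,0,0.647],[0,0,50,0,0.647]]'; python3 go.py 571.5,109.5,66,79.1
```

```text
clock: 2.23
position: [0.571, 0.1108, 0.1301]
eef_rot: [0.095, 0.996, -0.0, -0.001]
wrist_force: [-1.0, -0.5, -0.5]
width: 0.0704
t 2.23 p [571.  110.8 130.1] jaw 79.1 w 70.4 F [-1.  -0.5 -0.5]
571.5,109.5,66,79.1 -> [-0.8 -1.2 64.1] twist 0.001
```

```bash
python3 -m crank '[[0,0,20,0,0.647],[0,0,40,0,0.647],[0,0,55,0,0.647],[0,0,64,0,0.647],[0,0,64,0,0.647],[0,0,64,0,-1],[0,0,64,0,-1],[0,0,64,0,-1],[0,0,64,0,-1],[0,0,64,0,-1],[0,0,64,0,-1],[0,0,64,0,-1],[0,0,64,0,-1],[0,0,54,0,-1],[0,0,34,0,-1],[0,0,10,0,-1],[0,0,-15,0,-1],[0,0,-15,0,-1]]'; python3 go.py 603,341,145,79.1
```

```text
clock: 3.73
position: [0.5742, 0.1099, 0.15]
eef_rot: [0.096, 0.995, 0.001, 0.003]
wrist_force: [1.3, 0.4, -3.0]
width: 0.0541
t 3.73 p [574.2 109.9 150. ] jaw 79.0 w 54.1 F [ 1.3  0.4 -3. ]
603,341,145,79.1 -> [ 15.7 232.3   5.3] twist -0.001
```

```bash
python3 -m crank '[[2,30,0,0,-1],[5,65,0,0,-1],[8,100,0,0,-1],[10,135,0,0,-1],[12,170,0,0,-1],[14,200,0,0,-1],[15,220,0,0,-1],[16,231,0,0,-1],[16,231,0,0,-1],[16,231,0,0,-1],[16,231,0,0,-1]]'; python3 go.py 603,341,60,79.1
```

```text
clock: 4.65
position: [0.6, 0.3365, 0.1444]
eef_rot: [0.096, 0.995, -0.002, -0.0]
wrist_force: [-0.0, -1.0, -3.8]
width: 0.0541
t 4.65 p [600.  336.5 144.4] jaw 78.9 w 54.1 F [-0.  -1.  -3.8]
603,341,60,79.1 -> [-2.1  5.3 84.4] twist -0.003
```

```bash
python3 -m crank '[[0,3,25,0,-1],[0,3,50,0,-1],[0,3,70,0,-1],[0,3,80,0,-1],[0,3,84,0,-1],[0,3,86,0,-1],[0,3,86.5,0,-1],[0,3,86.5,0,-1]]'; python3 go.py
```

```text
clock: 5.32
position: [0.6015, 0.343, 0.0601]
eef_rot: [0.096, 0.995, 0.001, 0.001]
wrist_force: [-0.1, 0.5, -3.7]
width: 0.0543
t 5.32 p [601.5 343.   60.1] jaw 79.0 w 54.3 F [-0.1  0.5 -3.7]
```

```bash
python3 -m crank '[[0,0,1,0,-1],[0,0,2,0,-1],[0,0,2,0,-1],[0,0,2,0,-1]]'; python3 go.py
```

```text
clock: 5.65
position: [0.6016, 0.3435, 0.0596]
eef_rot: [0.095, 0.995, 0.001, 0.001]
wrist_force: [-1.8, -1.7, 7.3]
width: 0.0545
t 5.65 p [601.6 343.5  59.6] jaw 79.1 w 54.5 F [-1.8 -1.7  7.3]
```

```bash
python3 -m crank '[[0,0,0,0,0.647],[0,0,0,0,0.647],[0,0,0,0,0.647],[0,0,0,0,0.647],[0,0,-30,0,0.647],[0,0,-65,0,0.647],[0,0,-95,0,0.647],[0,0,-95,0,0.647]]'; python3 go.py 558.5,32.5,150,78.5
```

```text
clock: 6.32
position: [0.6042, 0.3457, 0.1595]
eef_rot: [0.095, 0.995, 0.004, 0.005]
wrist_force: [0.6, 1.0, 0.9]
width: 0.0705
t 6.32 p [604.2 345.7 159.5] jaw 79.1 w 70.5 F [0.6 1.  0.9]
558.5,32.5,150,78.5 -> [ -14.4 -316.2    7.1] twist 0.01
```

```bash
python3 -m crank '[[-15,-314,5,0.01,0.365],[-15,-314,5,0.01,0.365],[-15,-314,5,0.01,0.365],[-15,-314,5,0.01,0.365],[-15,-314,5,0.01,0.365],[-15,-314,5,0.01,0.365],[-15,-314,5,0.01,0.365],[-15,-314,5,0.01,0.365],[-15,-314,5,0.01,0.365],[-15,-314,5,0.01,0.365],[-15,-314,5,0.01,0.365],[-15,-314,5,0.01,0.365],[-15,-314,5,0.01,0.365]]'; python3 go.py 558.5,32.5,66,78.5
python3 - <<'E'
from m import *
W=cloud('top')[1]
P=reg(W,(165,165,225,285)); Q=sel(P,.085,.12); print('tin',rect(Q),Q[:,2].max())
E
```

```text
clock: 7.4
position: [0.5557, 0.0337, 0.1468]
eef_rot: [0.099, 0.995, 0.0, 0.0]
wrist_force: [0.2, 0.1, 0.2]
width: 0.0587
t 7.4 p [555.7  33.7 146.8] jaw 78.7 w 58.7 F [0.2 0.1 0.2]
558.5,32.5,66,78.5 -> [-3.  -0.7 80.8] twist 0.003
tin (array([599.7, 341.1]), array([56.1, 53.6]), 89.2) 0.10622717064172206
```

```bash
python3 -m crank '[[-2,-1,15,0,0.365],[-2,-1,40,0,0.365],[-2,-1,60,0,0.365],[-2,-1,75,0,0.365],[-2,-1,81,0,0.365],[-2,-1,81,0,0.365],[-2,-1,81,0,-1],[-2,-1,81,0,-1],[-2,-1,81,0,-1],[-2,-1,81,0,-1],[-2,-1,81,0,-1],[-2,-1,81,0,-1],[-2,-1,81,0,-1]]'; python3 go.py 523,346,145,79
```

```text
clock: 8.53
position: [0.5578, 0.0303, 0.0665]
eef_rot: [0.1, 0.995, 0.0, 0.001]
wrist_force: [0.7, 0.5, 3.4]
width: 0.0434
t 8.53 p [557.8  30.3  66.5] jaw 78.5 w 43.4 F [0.7 0.5 3.4]
523,346,145,79 -> [ 97.  302.5 -78.6] twist -0.009
```

```bash
python3 -m crank '[[0,0,-10,0,-1],[0,0,-30,0,-1],[0,0,-55,0,-1],[0,0,-80,0,-1],[0,0,-80,0,-1],[0,0,-80,0,-1]]'; python3 go.py 523,346,145,79
```

```text
clock: 9.03
position: [0.5583, 0.0302, 0.1475]
eef_rot: [0.1, 0.995, 0.0, 0.002]
wrist_force: [-0.3, -0.2, -3.0]
width: 0.0439
t 9.03 p [558.3  30.2 147.5] jaw 78.5 w 43.9 F [-0.3 -0.2 -3. ]
523,346,145,79 -> [ 97.7 302.4   2.4] twist -0.009
```

```bash
python3 -m crank '[[9,28,0,0,-1],[20,63,0,0,-1],[32,98,0,0,-1],[43,133,0,0,-1],[54,168,0,0,-1],[65,203,0,0,-1],[77,238,0,0,-1],[86,268,0,0,-1],[93,290,0,0,-1],[97,302,0,0,-1],[97,302,0,0,-1],[97,302,0,0,-1],[97,302,25,0,-1],[97,302,50,0,-1],[97,302,70,0,-1],[97,302,80,0,-1],[97,302,83,0,-1],[97,302,83,0,-1]]'; python3 go.py
```

```text
clock: 10.53
position: [0.5226, 0.3435, 0.062]
eef_rot: [0.101, 0.995, -0.001, -0.001]
wrist_force: [0.1, -0.5, -2.6]
width: 0.0436
t 10.53 p [522.6 343.5  62. ] jaw 78.4 w 43.6 F [ 0.1 -0.5 -2.6]
```

```bash
python3 -m crank '[[0,0,1,0,-1],[0,0,2,0,-1],[0,0,3,0,-1],[0,0,3,0,-1],[0,0,3,0,-1]]'; python3 go.py 541,-39.5,150,79
```

```text
clock: 10.95
position: [0.5227, 0.3459, 0.0604]
eef_rot: [0.1, 0.995, 0.0, 0.0]
wrist_force: [1.3, -0.9, -3.2]
width: 0.0436
t 10.95 p [522.7 345.9  60.4] jaw 78.5 w 43.6 F [ 1.3 -0.9 -3.2]
541,-39.5,150,79 -> [ -94.8 -373.9  -89.8] twist -0.009
```

```bash
python3 -m crank '[[0,0,1,0,-1],[0,0,2,0,-1],[0,0,2,0,-1],[0,0,2,0,-1]]'; python3 go.py 541,-39.5,150,79
```

```text
clock: 11.28
position: [0.5228, 0.3459, 0.0585]
eef_rot: [0.1, 0.995, 0.0, 0.0]
wrist_force: [-1.3, -0.0, 3.9]
width: 0.0436
t 11.28 p [522.8 345.9  58.5] jaw 78.5 w 43.6 F [-1.3 -0.   3.9]
541,-39.5,150,79 -> [ -94.8 -373.9  -91.6] twist -0.009
```

```bash
python3 -m crank '[[0,0,0,0,0.46],[0,0,0,0,0.46],[0,0,0,0,0.46],[0,0,-30,0,0.46],[0,0,-65,0,0.46],[0,0,-95,0,0.46],[0,0,-95,0,0.46],[-95,-374,-95,-0.01,0.46],[-95,-374,-95,-0.01,0.46],[-95,-374,-95,-0.01,0.46],[-95,-374,-95,-0.01,0.46],[-95,-374,-95,-0.01,0.46],[-95,-374,-95,-0.01,0.46],[-95,-374,-95,-0.01,0.46],[-95,-374,-95,-0.01,0.46],[-95,-374,-95,-0.01,0.46],[-95,-374,-95,-0.01,0.46],[-95,-374,-95,-0.01,0.46],[-95,-374,-95,-0.01,0.46],[-95,-374,-95,-0.01,0.46]]'; python3 go.py 541,-39.5,66,79
python3 - <<'E'
from m import *
img,W=cloud('top')
P=reg(W,(150,165,235,285)); Q=sel(P,.08,.125); Q1=Q[Q[:,0]<.56];Q2=Q[Q[:,0]>.56];print('flask',rect(Q1),'tin',rect(Q2))
E
```

```text
clock: 12.95
position: [0.5409, -0.038, 0.1527]
eef_rot: [0.094, 0.996, 0.001, -0.0]
wrist_force: [0.5, -0.2, 0.2]
width: 0.0625
t 12.95 p [540.9 -38.  152.7] jaw 79.2 w 62.5 F [ 0.5 -0.2  0.2]
541,-39.5,66,79 -> [-0.4 -1.5 86.6] twist 0.003
flask (array([522.8, 345. ]), array([45.4, 43.9]), 78.1) tin (array([601. , 341.4]), array([56. , 54.6]), 55.5)
```

Tin and flask stand in the tray as expected. Next, the glue.

```bash
python3 -m crank '[[0,-1,15,0,0.46],[0,-1,40,0,0.46],[0,-1,65,0,0.46],[0,-1,80,0,0.46],[0,-1,87,0,0.46],[0,-1,87,0,0.46],[0,-1,87,0,0.46],[0,-1,87,0,-1],[0,-1,87,0,-1],[0,-1,87,0,-1],[0,-1,87,0,-1],[0,-1,87,0,-1],[0,-1,87,0,-1],[0,-1,87,0,-1]]'; python3 go.py
```

```text
clock: 14.17
position: [0.5422, -0.04, 0.0673]
eef_rot: [0.095, 0.995, 0.001, 0.002]
wrist_force: [-0.3, 2.8, 5.5]
width: 0.0465
t 14.17 p [542.2 -40.   67.3] jaw 79.1 w 46.5 F [-0.3  2.8  5.5]
```

```bash
python3 -m crank '[[0,0,-10,0,-1],[0,0,-30,0,-1],[0,0,-55,0,-1],[0,0,-80,0,-1],[0,0,-80,0,-1],[0,0,-80,0,-1],[0,0,-80,0,-1]]'; python3 go.py 443,351,145,79
```

```text
clock: 14.75
position: [0.5397, -0.0413, 0.1452]
eef_rot: [0.096, 0.995, -0.0, -0.001]
wrist_force: [-0.8, -0.3, -3.9]
width: 0.0463
t 14.75 p [539.7 -41.3 145.2] jaw 79.0 w 46.3 F [-0.8 -0.3 -3.9]
443,351,145,79 -> [1.695e+02 3.668e+02 2.000e-01] twist 0.001
```

```bash
python3 -m crank '[[12,26,0,0,-1],[27,58,0,0,-1],[42,91,0,0,-1],[57,123,0,0,-1],[72,156,0,0,-1],[87,188,0,0,-1],[102,221,0,0,-1],[117,253,0,0,-1],[132,286,0,0,-1],[147,318,0,0,-1],[160,346,0,0,-1],[167,362,0,0,-1],[169,367,0,0,-1],[169,367,0,0,-1],[169,367,25,0,-1],[169,367,50,0,-1],[169,367,70,0,-1],[169,367,80,0,-1],[169,367,83,0,-1],[169,367,83,0,-1]]'; python3 go.py; python3 -m crank '[[0,0,1,0,-1],[0,0,2,0,-1],[0,0,2,0,-1],[0,0,2,0,-1]]'
```

```text
clock: 16.42
position: [0.4443, 0.3498, 0.0618]
eef_rot: [0.096, 0.995, -0.001, -0.001]
wrist_force: [-0.7, -0.1, -2.9]
width: 0.0464
t 16.42 p [444.3 349.8  61.8] jaw 79.0 w 46.4 F [-0.7 -0.1 -2.9]
clock: 16.75
position: [0.4449, 0.3519, 0.0617]
eef_rot: [0.095, 0.995, 0.001, 0.001]
wrist_force: [-0.8, 0.9, -3.0]
width: 0.0467
```

```bash
python3 -m crank '[[0,0,1,0,-1],[0,0,1.5,0,-1],[0,0,2,0,-1],[0,0,2,0,-1]]'; python3 go.py
```

```text
clock: 17.08
position: [0.4447, 0.3518, 0.0594]
eef_rot: [0.095, 0.995, 0.0, 0.0]
wrist_force: [-0.8, -1.1, 2.8]
width: 0.0468
t 17.08 p [444.7 351.8  59.4] jaw 79.1 w 46.8 F [-0.8 -1.1  2.8]
```

Contact. I'll release, raise, and back off toward a neutral spot (450,200), then measure tray and plane.

```bash
python3 -m crank '[[0,0,0,0,0.5],[0,0,0,0,0.5],[0,0,0,0,0.5],[0,0,0,0,0.5],[0,0,-30,0,0.5],[0,0,-65,0,0.5],[0,0,-110,0,0.5],[0,0,-110,0,0.5],[0,0,-110,0,0.5],[0,-150,-110,0,0.65],[0,-150,-110,0,0.65],[0,-150,-110,0,0.65],[0,-150,-110,0,0.65],[0,-150,-110,0,0.65],[0,-150,-110,0,0.65]]'
python3 - <<'E'
from m import *
img,W=cloud('top'); np.save('top2.npy',W); save(cv2.convertScaleAbs(img,alpha=1.6),'t2.png',(140,140,375,290),3)
P=reg(W,(150,165,235,290)); Q=sel(P,.08,.125); 
for a,b in((.4,.484),(.484,.56),(.56,.66)):print(rect(Q[(Q[:,0]>a)&(Q[:,0]<b)]))
P=reg(W,(270,160,345,222))
c=np.array([594.7,27.5])/1e3; a=np.radians(-10.9); ex=np.array([np.cos(a),np.sin(a)]);ey=np.array([-ex[1],ex[0]])
q=np.c_[(P[:,:2]-c)@ex,(P[:,:2]-c)@ey,P[:,2]]; m=(abs(q[:,0]-.02)<.05)&(abs(q[:,1])<.105)&(q[:,2]>.033)&(q[:,2]<.07)
Q=P[m]; print('plane',len(Q),rect(Q),Q[:,2].max(),q[m].mean(0)); 
hi=Q[Q[:,2]>.052]; print('iron',rect(hi))
# color: brown
E
```

```text
clock: 18.33
position: [0.4153, 0.2021, 0.1678]
eef_rot: [0.097, 0.995, -0.001, -0.001]
wrist_force: [0.1, 0.2, 0.2]
width: 0.0702
(array([0., 0.]), array([0., 0.]), 0.0)
(array([545.1, 362.2]), array([0., 0.]), 0.0)
(array([599.9, 341.5]), array([53.6, 56.2]), 0.2)
plane 972 (array([619.2,  26.7]), array([150.3,  47.3]), 79.0) 0.06257142356752131 [0.02274423 0.00313356 0.04799481]
iron (array([616.1,   9.2]), array([79.8, 41.2]), 79.5)
```

View pics/t2.png

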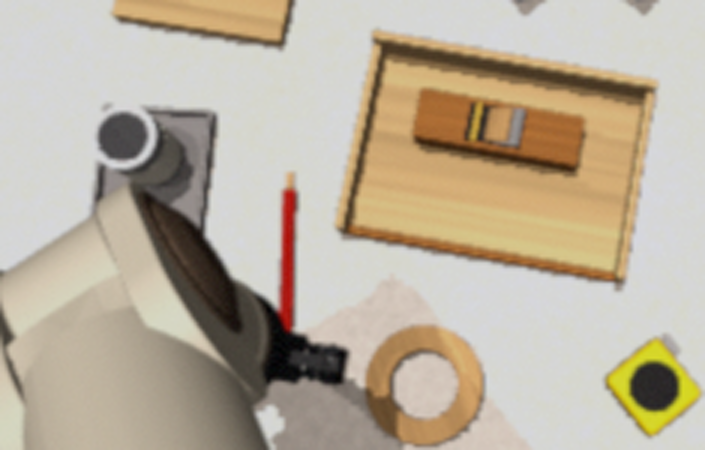

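The plane is measured at (619,27), 150x47, 79 deg, matching its size. Next I'll move above it with the jaws across its width. That should also unblock the camera's view of the tray.

```bash
python3 go.py 619.2,26.7,130,168.9; python3 -c "
from h import *; print(ctrl.get_obs()['joint_pos'].round(2))"
```

```text
t 18.38 p [415.6 203.9 168.1] jaw 79.0 w 70.5 F [ 0.4  0.3 -1. ]
619.2,26.7,130,168.9 -> [-233.7 -135.1   37.9] twist -1.569
[-0.24  0.24 -0.31  2.07  0.09  0.85  0.78]
```

```bash
python3 -m crank '[[-234,-135,38,1.572,0.65],[-234,-135,38,1.572,0.65],[-234,-135,38,1.572,0.65],[-234,-135,38,1.572,0.65],[-234,-135,38,1.572,0.65],[-234,-135,38,1.572,0.65],[-234,-135,38,1.572,0.65],[-234,-135,38,1.572,0.65],[-234,-135,38,1.572,0.65],[-234,-135,38,1.572,0.65],[-234,-135,38,1.572,0.65],[-234,-135,38,1.572,0.65],[-234,-135,38,1.572,0.65],[-234,-135,38,1.572,0.65],[-234,-135,38,1.572,0.65],[-234,-135,38,1.572,0.65],[-234,-135,38,1.572,0.65]]'; python3 go.py 619.2,26.7,18,-10.9;  python3 - <<'E'
from m import *
print(ctrl.get_obs()['joint_pos'].round(2))
for n,bx in (('top',(150,165,235,290)),('scene',(390,140,470,225))):
  img,W=cloud(n)
  P=reg(W,bx); Q=sel(P,.085,.125) 
  for a,b in((.4,.484),(.484,.56),(.56,.66)):
    q=Q[(Q[:,0]>a)&(Q[:,0]<b)]
    if len(q)>20: print(n,rect(q),q[:,2].max())
save(img,'s2.png',(240,100,480,260),3)
E
```

```text
clock: 19.8
position: [0.6202, 0.0279, 0.1304]
eef_rot: [0.771, 0.637, -0.0, -0.0]
wrist_force: [-0.4, -0.3, 0.4]
width: 0.0702
t 19.8 p [620.2  27.9 130.4] jaw -10.9 w 70.2 F [-0.4 -0.3  0.4]
619.2,26.7,18,-10.9 -> [ -1.4  -0.7 112.4] twist 0.001
[-0.19  0.53  0.14  1.73 -0.09  0.89 -0.21]
top (array([444. , 350.9]), array([44.9, 46.9]), 85.2) 0.1209233427380857
top (array([522.9, 345.4]), array([45. , 43.8]), 77.9) 0.11411471738287111
top (array([599.9, 341. ]), array([55.6, 53.7]), 87.3) 0.1060904999453982
scene (array([453.3, 350.2]), array([46.9, 37. ]), 66.2) 0.12258550202594838
scene (array([525.2, 347.6]), array([44.9, 46.4]), 77.7) 0.11362706710258304
scene (array([603. , 343.3]), array([56.5, 55.2]), 10.7) 0.10515267980775428
```

View pics/s2.png

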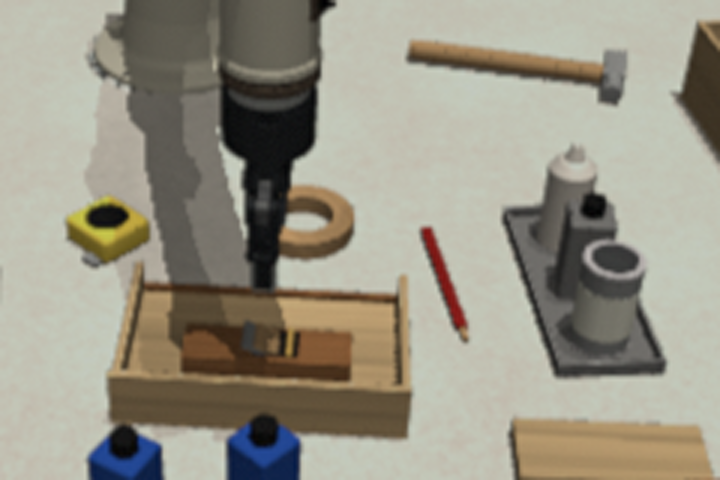

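All three stand upright in the tray: glue (570,190), flask (590,240), tin (605,290) in the crop. The jaws are across the plane, so I'll lower.

```bash
python3 -m crank '[[-1,0,20,0,0.65],[-1,0,50,0,0.65],[-1,0,80,0,0.65],[-1,0,100,0,0.65],[-1,0,108,0,0.65],[-1,0,112,0,0.65],[-1,0,112,0,0.65],[-1,0,112,0,0.65]]'; python3 go.py;  python3 -m crank '[[0,0,0,0,-1],[0,0,0,0,-1],[0,0,0,0,-1],[0,0,0,0,-1],[0,0,0,0,-1],[0,0,0,0,-1],[0,0,0,0,-1],[0,0,0,0,-1]]'; python3 go.py
```

```text
clock: 20.57
position: [0.6211, 0.0263, 0.02]
eef_rot: [0.772, 0.636, 0.001, 0.001]
wrist_force: [-0.1, 0.1, 0.8]
width: 0.0705
t 20.57 p [621.1  26.3  20. ] jaw -11.0 w 70.5 F [-0.1  0.1  0.8]
clock: 21.23
position: [0.6209, 0.0265, 0.0205]
eef_rot: [0.772, 0.636, 0.001, 0.001]
wrist_force: [-1.3, 0.3, 6.9]
width: 0.045
t 21.23 p [620.9  26.5  20.5] jaw -11.0 w 45.0 F [-1.3  0.3  6.9]
```

```bash
python3 -m crank '[[0,0,-5,0,-1],[0,0,-20,0,-1],[0,0,-45,0,-1],[0,0,-75,0,-1],[0,0,-100,0,-1],[0,0,-110,0,-1],[0,0,-110,0,-1],[0,0,-110,0,-1]]'; python3 go.py 530.4,-335.9,100,-85.5
```

```text
clock: 21.9
position: [0.6195, 0.0264, 0.1284]
eef_rot: [0.772, 0.636, -0.0, -0.0]
wrist_force: [0.2, -0.9, -4.6]
width: 0.0446
t 21.9 p [619.5  26.4 128.4] jaw -11.0 w 44.6 F [ 0.2 -0.9 -4.6]
530.4,-335.9,100,-85.5 -> [-372.7  -18.3   28.4] twist 1.3
```

```bash
python3 -m crank '[[-20,0,0,0.08,-1],[-48,-1,0,0.18,-1],[-78,-3,0,0.29,-1],[-108,-5,0,0.4,-1],[-138,-6,0,0.51,-1],[-168,-8,0,0.62,-1],[-198,-9,0,0.73,-1],[-228,-11,0,0.84,-1],[-258,-12,0,0.95,-1],[-288,-14,0,1.06,-1],[-318,-15,5,1.16,-1],[-345,-17,15,1.24,-1],[-365,-18,25,1.29,-1],[-373,-18,28,1.3,-1],[-373,-18,28,1.3,-1],[-373,-18,28,1.3,-1],[-373,-18,28,1.3,-1]]'; python3 go.py 530.4,-335.9,20,-85.5
python3 - <<'E'
from m import *
img,W=cloud('top'); save(cv2.convertScaleAbs(img,alpha=1.6),'t3.png',(380,140,520,290),4)
W0=np.load('top0.npy');P=reg(W0,(410,172,468,258))
for z in(.010,.013,.015):print(rect(sel(P,z,.024)))
E
```

```text
clock: 23.32
position: [0.5317, -0.334, 0.1]
eef_rot: [0.999, 0.041, -0.0, -0.001]
wrist_force: [-0.0, -0.4, -4.1]
width: 0.0453
t 23.32 p [ 531.7 -334.   100. ] jaw -85.3 w 45.3 F [-0.  -0.4 -4.1]
530.4,-335.9,20,-85.5 -> [-1.5  2.  80. ] twist 0.003
(array([ 530.4, -335.9]), array([192.2,  90.1]), 4.5)
(array([ 530.4, -335.9]), array([192.1,  90.1]), 4.5)
(array([ 530.4, -335.9]), array([192.1,  90.1]), 4.5)
```

View pics/t3.png

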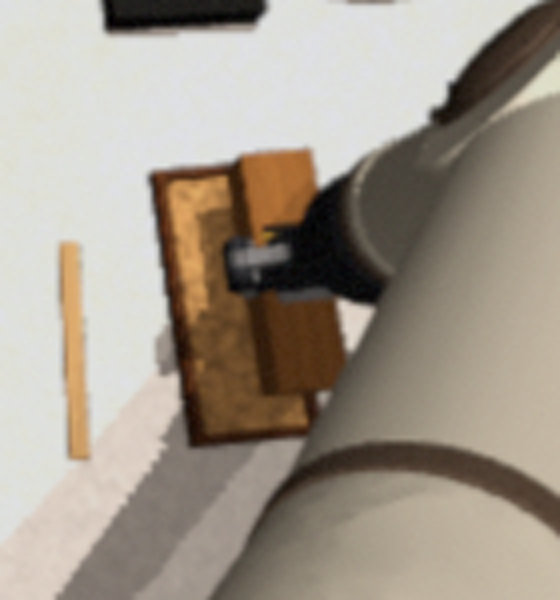

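The plane (290,270) is above and parallel to the rest (235,305), with the sideways offset due to parallax from its height. I'll lower gently and watch the force.

```bash
python3 -m crank '[[-1,1,15,0,-1],[-1,1,35,0,-1],[-1,1,55,0,-1],[-1,1,68,0,-1],[-1,1,75,0,-1],[-1,1,78,0,-1],[-1,1,79,0,-1],[-1,1,79,0,-1]]'; python3 go.py 530.4,-335.9,20,-85.5; python3 -m crank '[[0,0,1,0,-1],[0,0,1,0,-1],[0,0,1,0,-1]]'
```

```text
clock: 24.03
position: [0.5308, -0.3377, 0.0225]
eef_rot: [0.999, 0.04, 0.001, 0.0]
wrist_force: [0.2, 0.4, -4.4]
width: 0.0452
t 24.03 p [ 530.8 -337.7   22.5] jaw -85.5 w 45.2 F [ 0.2  0.4 -4.4]
530.4,-335.9,20,-85.5 -> [-0.3 -1.8  2.5] twist 0.001
clock: 24.28
position: [0.5306, -0.3377, 0.0215]
eef_rot: [0.999, 0.039, 0.001, 0.0]
wrist_force: [-0.4, 1.2, -4.0]
width: 0.0443
```

```bash
python3 -m crank '[[0,0,1,0,-1],[0,0,2,0,-1],[0,0,2,0,-1],[0,0,2,0,-1]]'; python3 -m crank '[[0,0,0.5,0,-1],[0,0,1,0,-1],[0,0,1,0,-1],[0,0,1,0,-1]]'
```

```text
clock: 24.62
position: [0.5301, -0.3374, 0.0187]
eef_rot: [0.999, 0.039, -0.0, -0.0]
wrist_force: [-0.5, 0.6, -4.3]
width: 0.0448
clock: 24.95
position: [0.5301, -0.3374, 0.0186]
eef_rot: [0.999, 0.039, 0.0, -0.0]
wrist_force: [-2.6, 2.2, 5.3]
width: 0.0449
```

Contact. Release and raise.

```bash
python3 -m crank '[[0,0,0,0,0.3],[0,0,0,0,0.3],[0,0,0,0,0.3],[0,0,0,0,0.3],[0,0,-8,0,0.3],[0,0,-25,0,0.4],[0,0,-60,0,0.46],[0,0,-100,0,0.46],[0,0,-130,0,0.46],[0,0,-130,0,0.46]]'; python3 go.py 444.3,351.3,155,79
python3 - <<'E'
from m import *
for n,bx in(('scene',(170,180,230,245)),):
  img,W=cloud(n); P=reg(W,bx)
  for z in (.03,.034): Q=sel(P,z,.08); print(len(Q),rect(Q),Q[:,2].max(),np.median(Q[:,2]))
  save(img,'s3.png',(140,140,300,270),4)
print(ctrl.get_obs()['joint_pos'].round(2))
E
```

```text
clock: 25.78
position: [0.5339, -0.3407, 0.1557]
eef_rot: [0.999, 0.039, 0.005, 0.003]
wrist_force: [1.3, -1.2, 0.7]
width: 0.0623
t 25.78 p [ 533.9 -340.7  155.7] jaw -85.5 w 62.3 F [ 1.3 -1.2  0.7]
444.3,351.3,155,79 -> [ -35.3 -696.9   -4.4] twist 0.27
674 (array([ 536.3, -337.9]), array([156. ,  47.2]), 5.0) 0.05875909156725064 0.044637318648690055
642 (array([ 536.3, -338.2]), array([156. ,  46.5]), 4.6) 0.05875909156725064 0.044764168297493606
[ 0.16  0.56  0.51  1.7  -0.32  0.96 -0.71]
```

View pics/s3.png

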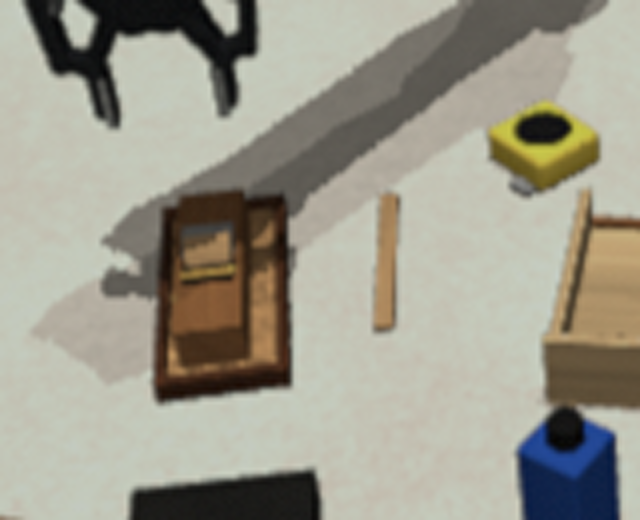

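The plane lies in the rest, but it looks close to the left rim. I'll measure both in both cameras.

Run:
```python
from m import *
S=np.load('scene0.npy');T=np.load('top0.npy')
P=reg(S,(170,180,225,245)); print('scene rest before',rect(sel(P,.013,.024)),rect(sel(P,.015,.03)))
for n,bx in(('scene',(170,180,225,245)),('top',(405,165,475,262))):
  W=cloud(n)[1]; P=reg(W,bx); print(n,'rest',rect(sel(P,.014,.024)),'plane',rect(sel(P,.037,.07)))
  c=np.array([.5304,-.3359]);a=np.radians(4.5);e=np.array([[np.cos(a),np.sin(a)],[-np.sin(a),np.cos(a)]])
  q=(P[:,:2]-c)@e.T*1000
  m=(abs(q[:,0]-65)<25)&(abs(q[:,1])<60) if n=='scene' else (abs(q[:,0]+60)<30)&(abs(q[:,1])<60)
  b=np.digitize(q[m][:,1],np.arange(-60,61,4));z=P[m][:,2]*1000
  print([(int(-62+4*i),round(float(np.median(z[b==i])))) for i in range(1,31) if (b==i).sum()>3])
```

```text
scene rest before (array([ 532.1, -333.8]), array([199.2,  88.6]), 5.0) (array([ 534. , -333.7]), array([200.5,  88.6]), 5.0)
scene rest (array([ 532.3, -333.7]), array([197. ,  88.4]), 4.5) plane (array([ 534.1, -338.2]), array([155.7,  46.3]), 4.7)
[(-58, 0), (-54, 0), (-50, 1), (-46, 1), (-42, 18), (-38, 18), (-34, 16), (-30, 11), (-26, 13), (-22, 42), (-18, 40), (-14, 42), (-10, 38), (-6, 37), (-2, 41), (2, 35), (6, 43), (10, 39), (14, 41), (18, 37), (22, 13), (26, 11), (30, 11), (34, 10), (38, 12), (42, 18), (46, 7), (50, 0), (54, 0), (58, 0)]
top rest (array([ 530.4, -335.9]), array([192. ,  89.8]), 4.9) plane (array([ 532.4, -339.5]), array([150.3,  47.9]), 4.8)
[(-58, 1), (-54, 2), (-50, 3), (-42, 19), (-38, 19), (-34, 13), (-30, 11), (-26, 43), (-22, 44), (-18, 44), (-14, 45), (-10, 44), (-6, 45), (-2, 44), (2, 45), (6, 45), (10, 44), (14, 44), (18, 28), (22, 12), (26, 13), (30, 11), (34, 14), (38, 19), (42, 14), (46, 3), (50, 2), (54, 1), (58, 1)]
```

The plane lies flat, with its top at 44 mm and an offset of about 2 to 3 mm, well inside tolerance. Next I'll return the glue, unwinding the wrist so that joint 7 stays in range.

```bash
python3 go.py 444.7,351.8,160,79; python3 -m crank '[[-38,-695,-5,-2.87,0.46],[-38,-695,-5,-2.87,0.46],[-38,-695,-5,-2.87,0.46],[-38,-695,-5,-2.87,0.46],[-38,-695,-5,-2.87,0.46],[-38,-695,-5,-2.87,0.46],[-38,-695,-5,-2.87,0.46],[-38,-695,-5,-2.87,0.46],[-38,-695,-5,-2.87,0.46],[-38,-695,-5,-2.87,0.46],[-38,-695,-5,-2.87,0.46],[-38,-695,-5,-2.87,0.46],[-38,-695,-5,-2.87,0.46],[-38,-695,-5,-2.87,0.46],[-38,-695,-5,-2.87,0.46],[-38,-695,-5,-2.87,0.46],[-38,-695,-5,-2.87,0.46],[-38,-695,-5,-2.87,0.46],[-38,-695,-5,-2.87,0.46],[-38,-695,-5,-2.87,0.46]]';python3 go.py 444.7,351.8,160,79
```

```text
t 25.93 p [ 530.3 -337.3  148.4] jaw -85.5 w 62.4 F [ 0.3  0.2 -1.2]
444.7,351.8,160,79 -> [ -31.  -693.7  -11.7] twist 0.271
clock: 27.6
position: [0.4357, 0.3527, 0.1508]
eef_rot: [0.274, 0.962, -0.001, -0.001]
wrist_force: [0.3, -0.9, 0.1]
width: 0.0626
t 27.6 p [435.7 352.7 150.8] jaw 58.2 w 62.6 F [ 0.3 -0.9  0.1]
444.7,351.8,160,79 -> [-8.1  4.  -9.2] twist -0.362
```

```bash
python3 -m crank '[[-8,4,0,-0.362,0.46],[-8,4,0,-0.362,0.46],[-8,4,0,-0.362,0.46],[-8,4,0,-0.362,0.46],[-8,4,0,-0.362,0.46],[-8,4,0,-0.362,0.46]]';python3 go.py 444.7,351.8,60,79
```

```text
clock: 28.1
position: [0.4458, 0.3511, 0.1518]
eef_rot: [0.102, 0.995, -0.001, -0.001]
wrist_force: [-0.3, -0.0, -0.9]
width: 0.0625
t 28.1 p [445.8 351.1 151.8] jaw 78.3 w 62.5 F [-0.3 -0.  -0.9]
444.7,351.8,60,79 -> [ 1.1  0.6 91.8] twist -0.012
```

```bash
python3 -m crank '[[1,1,15,-0.012,0.46],[1,1,40,-0.012,0.46],[1,1,65,-0.012,0.46],[1,1,82,-0.012,0.46],[1,1,91,-0.012,0.46],[1,1,91,-0.012,0.46],[1,1,91,-0.012,0.46],[1,1,91,-0.012,-1],[1,1,91,-0.012,-1],[1,1,91,-0.012,-1],[1,1,91,-0.012,-1],[1,1,91,-0.012,-1],[1,1,91,-0.012,-1],[1,1,91,-0.012,-1]]';python3 go.py;python3 -m crank '[[0,0,-10,0,-1],[0,0,-30,0,-1],[0,0,-55,0,-1],[0,0,-85,0,-1],[0,0,-85,0,-1],[0,0,-85,0,-1],[0,0,-85,0,-1]]'; python3 go.py 541.5,-40,145,79
```

```text
clock: 29.27
position: [0.4467, 0.3539, 0.0634]
eef_rot: [0.094, 0.996, 0.001, 0.001]
wrist_force: [-0.8, 0.2, 6.9]
width: 0.0465
t 29.27 p [446.7 353.9  63.4] jaw 79.2 w 46.5 F [-0.8  0.2  6.9]
clock: 29.85
position: [0.4451, 0.3518, 0.1464]
eef_rot: [0.094, 0.996, -0.001, -0.0]
wrist_force: [-0.2, -1.2, -3.0]
width: 0.0462
t 29.85 p [445.1 351.8 146.4] jaw 79.2 w 46.2 F [-0.2 -1.2 -3. ]
541.5,-40,145,79 -> [-168.3 -366.7    1.7] twist 0.003
```

```bash
python3 -m crank '[[-12,-26,0,0,-1],[-27,-58,0,0,-1],[-42,-91,0,0,-1],[-57,-123,0,0,-1],[-72,-156,0,0,-1],[-87,-188,0,0,-1],[-102,-221,0,0,-1],[-117,-253,0,0,-1],[-132,-286,0,0,-1],[-147,-318,0,0,-1],[-159,-346,0,0,-1],[-166,-362,0,0,-1],[-169,-367,0,0,-1],[-169,-367,0,0,-1],[-169,-367,0,0,-1],[-169,-367,0,0,-1]]'; python3 go.py 542,-40,73,79
```

```text
clock: 31.18
position: [0.5419, -0.0372, 0.146]
eef_rot: [0.093, 0.996, 0.001, -0.001]
wrist_force: [0.3, -0.2, -3.5]
width: 0.0463
t 31.18 p [541.9 -37.2 146. ] jaw 79.3 w 46.3 F [ 0.3 -0.2 -3.5]
542,-40,73,79 -> [-0.8 -2.8 73. ] twist 0.006
```

```bash
python3 -m crank '[[0,-1,20,0,-1],[0,-1,45,0,-1],[0,-1,62,0,-1],[0,-1,69,0,-1],[0,-1,71,0,-1],[0,-1,72,0,-1],[0,-1,72,0,-1],[0,-1,72,0,-1]]'; python3 -m crank '[[0,0,1,0,-1],[0,0,2,0,-1],[0,0,2,0,-1],[0,0,2,0,-1]]'
```

```text
clock: 31.85
position: [0.5436, -0.0402, 0.0759]
eef_rot: [0.094, 0.996, 0.0, 0.001]
wrist_force: [-0.3, -0.7, -2.2]
width: 0.0459
clock: 32.18
position: [0.5427, -0.0406, 0.073]
eef_rot: [0.094, 0.996, -0.0, 0.0]
wrist_force: [-0.6, 0.9, -2.3]
width: 0.0463
```

```bash
python3 -m crank '[[0,0,1,0,-1],[0,0,1.5,0,-1],[0,0,1.5,0,-1],[0,0,1.5,0,-1]]'; python3 -m crank '[[0,0,0.5,0,-1],[0,0,1,0,-1],[0,0,1,0,-1]]'
```

```text
clock: 32.52
position: [0.5427, -0.0405, 0.0714]
eef_rot: [0.094, 0.996, -0.0, 0.0]
wrist_force: [0.0, -0.4, -1.0]
width: 0.0465
clock: 32.77
position: [0.543, -0.0405, 0.0714]
eef_rot: [0.094, 0.996, -0.0, 0.0]
wrist_force: [-2.4, -0.2, 8.1]
width: 0.0462
```

Contact. Release, lift, and go above the flask in the tray with a 58 mm opening.

```bash
python3 -m crank '[[0,0,0,0,0.46],[0,0,0,0,0.46],[0,0,0,0,0.46],[0,0,0,0,0.46],[0,0,-30,0,0.46],[0,0,-60,0,0.46],[0,0,-90,0,0.46],[0,0,-90,0,0.46]]'; python3 go.py 522.8,345.7,155,78.5
```

```text
clock: 33.43
position: [0.5468, -0.0405, 0.166]
eef_rot: [0.094, 0.996, 0.0, 0.005]
wrist_force: [0.5, 0.1, 0.5]
width: 0.0621
t 33.43 p [546.8 -40.5 166. ] jaw 79.2 w 62.1 F [0.5 0.1 0.5]
522.8,345.7,155,78.5 -> [ 96.1 374.8  10.6] twist 0.012
```

```bash
python3 -m crank '[[93,375,6,0.012,0.365],[93,375,6,0.012,0.365],[93,375,6,0.012,0.365],[93,375,6,0.012,0.365],[93,375,6,0.012,0.365],[93,375,6,0.012,0.365],[93,375,6,0.012,0.365],[93,375,6,0.012,0.365],[93,375,6,0.012,0.365],[93,375,6,0.012,0.365],[93,375,6,0.012,0.365],[93,375,6,0.012,0.365],[93,375,6,0.012,0.365],[93,375,6,0.012,0.365],[93,375,6,0.012,0.365]]'; python3 go.py 522.8,345.7,61,78.5
```

```text
clock: 34.68
position: [0.5225, 0.3431, 0.1542]
eef_rot: [0.102, 0.995, -0.001, 0.0]
wrist_force: [0.5, -0.1, -0.6]
width: 0.0586
t 34.68 p [522.5 343.1 154.2] jaw 78.3 w 58.6 F [ 0.5 -0.1 -0.6]
522.8,345.7,61,78.5 -> [ 0.2  2.7 93.2] twist -0.003
```

```bash
python3 -m crank '[[0,1,15,0,0.365],[0,1,40,0,0.365],[0,1,65,0,0.365],[0,1,82,0,0.365],[0,1,92,0,0.365],[0,1,92,0,0.365],[0,1,92,0,0.365],[0,1,92,0,-1],[0,1,92,0,-1],[0,1,92,0,-1],[0,1,92,0,-1],[0,1,92,0,-1],[0,1,92,0,-1],[0,1,92,0,-1]]';python3 go.py;python3 -m crank '[[0,0,-10,0,-1],[0,0,-30,0,-1],[0,0,-55,0,-1],[0,0,-85,0,-1],[0,0,-85,0,-1],[0,0,-85,0,-1],[0,0,-85,0,-1]]'; python3 go.py 558,31.5,145,79
```

```text
clock: 35.85
position: [0.5231, 0.3474, 0.0641]
eef_rot: [0.1, 0.995, 0.001, 0.001]
wrist_force: [0.7, 0.5, 6.2]
width: 0.0431
t 35.85 p [523.1 347.4  64.1] jaw 78.5 w 43.1 F [0.7 0.5 6.2]
clock: 36.43
position: [0.5211, 0.3455, 0.1467]
eef_rot: [0.1, 0.995, -0.001, -0.001]
wrist_force: [-0.2, 0.6, -3.7]
width: 0.0432
t 36.43 p [521.1 345.5 146.7] jaw 78.5 w 43.2 F [-0.2  0.6 -3.7]
558,31.5,145,79 -> [ -98.9 -300.3    2.1] twist -0.009
```

```bash
python3 -m crank '[[-9,-28,0,0,-1],[-20,-63,0,0,-1],[-32,-98,0,0,-1],[-43,-133,0,0,-1],[-54,-168,0,0,-1],[-65,-203,0,0,-1],[-77,-238,0,0,-1],[-86,-268,0,0,-1],[-94,-290,0,0,-1],[-98,-301,0,0,-1],[-98,-301,0,0,-1],[-98,-301,0,0,-1],[-98,-301,0,0,-1]]'; python3 go.py 558,31.5,74,79
```

```text
clock: 37.52
position: [0.5571, 0.0343, 0.1466]
eef_rot: [0.099, 0.995, 0.001, -0.001]
wrist_force: [0.8, 0.8, -2.2]
width: 0.0431
t 37.52 p [557.1  34.3 146.6] jaw 78.6 w 43.1 F [ 0.8  0.8 -2.2]
558,31.5,74,79 -> [-1.6 -2.6 72.6] twist -0.006
```

```bash
python3 -m crank '[[0,-1,20,0,-1],[0,-1,45,0,-1],[0,-1,62,0,-1],[0,-1,69,0,-1],[0,-1,71,0,-1],[0,-1,72,0,-1],[0,-1,73,0,-1],[0,-1,73,0,-1],[0,-1,73,0,-1]]'; python3 -m crank '[[0,0,1,0,-1],[0,0,2,0,-1],[0,0,2,0,-1],[0,0,2,0,-1]]'
```

```text
clock: 38.27
position: [0.5585, 0.031, 0.0753]
eef_rot: [0.1, 0.995, 0.0, 0.001]
wrist_force: [-0.7, -0.3, -2.6]
width: 0.0431
clock: 38.6
position: [0.5576, 0.0307, 0.0723]
eef_rot: [0.1, 0.995, 0.0, -0.0]
wrist_force: [0.1, -0.5, -2.5]
width: 0.043
```

```bash
python3 -m crank '[[0,0,0.5,0,-1],[0,0,1,0,-1],[0,0,1,0,-1]]'; python3 -m crank '[[0,0,0.5,0,-1],[0,0,1,0,-1],[0,0,1,0,-1]]'
```

```text
clock: 38.85
position: [0.5578, 0.0308, 0.072]
eef_rot: [0.1, 0.995, -0.0, 0.0]
wrist_force: [-2.6, 1.0, 4.3]
width: 0.043
clock: 39.1
position: [0.558, 0.0309, 0.0719]
eef_rot: [0.1, 0.995, -0.0, 0.0]
wrist_force: [-4.6, 0.4, 12.5]
width: 0.0431
```

Contact. Release to 58 mm, lift, then go to the tin.

```bash
python3 -m crank '[[0,0,-1,0,0.365],[0,0,-1,0,0.365],[0,0,-1,0,0.365],[0,0,-1,0,0.365],[0,0,-30,0,0.365],[0,0,-60,0,0.365],[0,0,-90,0,0.365],[0,0,-90,0,0.365],[0,0,-90,0,0.647],[0,0,-90,0,0.647]]'; python3 go.py 601,342.3,155,79
```

```text
clock: 39.93
position: [0.5573, 0.0307, 0.1599]
eef_rot: [0.1, 0.995, -0.0, -0.0]
wrist_force: [0.2, -0.9, -0.2]
width: 0.0702
t 39.93 p [557.3  30.7 159.9] jaw 78.5 w 70.2 F [ 0.2 -0.9 -0.2]
601,342.3,155,79 -> [ 19.3 314.    4.9] twist -0.009
```

```bash
python3 -m crank '[[19,314,5,-0.009,0.647],[19,314,5,-0.009,0.647],[19,314,5,-0.009,0.647],[19,314,5,-0.009,0.647],[19,314,5,-0.009,0.647],[19,314,5,-0.009,0.647],[19,314,5,-0.009,0.647],[19,314,5,-0.009,0.647],[19,314,5,-0.009,0.647],[19,314,5,-0.009,0.647],[19,314,5,-0.009,0.647],[19,314,5,-0.009,0.647],[19,314,5,-0.009,0.647],[19,314,5,-0.009,0.647]]'; python3 go.py 601,342.3,62,79
```

```text
clock: 41.1
position: [0.6022, 0.3405, 0.1553]
eef_rot: [0.097, 0.995, -0.0, 0.0]
wrist_force: [0.0, 0.3, 1.1]
width: 0.07
t 41.1 p [602.2 340.5 155.3] jaw 78.9 w 70.0 F [0.  0.3 1.1]
601,342.3,62,79 -> [ 1.5  1.6 93.3] twist -0.002
```

```bash
python3 -m crank '[[1,0,15,0,0.647],[1,0,40,0,0.647],[1,0,65,0,0.647],[1,0,82,0,0.647],[1,0,92,0,0.647],[1,0,92,0,0.647],[1,0,92,0,0.647],[1,0,92,0,-1],[1,0,92,0,-1],[1,0,92,0,-1],[1,0,92,0,-1],[1,0,92,0,-1],[1,0,92,0,-1],[1,0,92,0,-1]]';python3 go.py;python3 -m crank '[[0,0,-10,0,-1],[0,0,-30,0,-1],[0,0,-55,0,-1],[0,0,-85,0,-1],[0,0,-85,0,-1],[0,0,-85,0,-1],[0,0,-85,0,-1]]'; python3 go.py 571.5,110,145,79
```

```text
clock: 42.27
position: [0.6021, 0.3438, 0.0654]
eef_rot: [0.096, 0.995, 0.001, 0.002]
wrist_force: [1.8, 1.4, 6.4]
width: 0.054
t 42.27 p [602.1 343.8  65.4] jaw 79.0 w 54.0 F [1.8 1.4 6.4]
clock: 42.85
position: [0.5997, 0.3415, 0.1472]
eef_rot: [0.096, 0.995, -0.001, -0.001]
wrist_force: [-0.6, 1.2, -3.4]
width: 0.0541
t 42.85 p [599.7 341.5 147.2] jaw 79.0 w 54.1 F [-0.6  1.2 -3.4]
571.5,110,145,79 -> [ -16.5 -232.6    2.6] twist 0.0
```

```bash
python3 -m crank '[[-2,-30,0,0,-1],[-5,-65,0,0,-1],[-8,-100,0,0,-1],[-10,-135,0,0,-1],[-12,-170,0,0,-1],[-14,-200,0,0,-1],[-15,-220,0,0,-1],[-16,-233,0,0,-1],[-16,-233,0,0,-1],[-16,-233,0,0,-1],[-16,-233,0,0,-1],[-16,-233,0,0,-1]]'; python3 go.py 571.5,110,75,79
```

```text
clock: 43.85
position: [0.5717, 0.1133, 0.148]
eef_rot: [0.094, 0.996, 0.001, -0.0]
wrist_force: [-0.2, -0.0, -4.6]
width: 0.0538
t 43.85 p [571.7 113.3 148. ] jaw 79.2 w 53.8 F [-0.2 -0.  -4.6]
571.5,110,75,79 -> [-0.5 -3.3 73. ] twist 0.003
```

```bash
python3 -m crank '[[0,-1,20,0,-1],[0,-1,45,0,-1],[0,-1,60,0,-1],[0,-1,67,0,-1],[0,-1,70,0,-1],[0,-1,71,0,-1],[0,-1,72,0,-1],[0,-1,72,0,-1],[0,-1,72,0,-1]]'; python3 -m crank '[[0,0,1,0,-1],[0,0,2,0,-1],[0,0,2,0,-1],[0,0,2,0,-1]]'
```

```text
clock: 44.6
position: [0.5725, 0.11, 0.0773]
eef_rot: [0.096, 0.995, 0.0, 0.001]
wrist_force: [0.9, -0.3, -3.5]
width: 0.0537
clock: 44.93
position: [0.5717, 0.1096, 0.0744]
eef_rot: [0.096, 0.995, -0.0, 0.0]
wrist_force: [-0.1, -0.6, -3.6]
width: 0.0539
```

```bash
python3 -m crank '[[0,0,1,0,-1],[0,0,1.5,0,-1],[0,0,1.5,0,-1]]'; python3 -m crank '[[0,0,0.5,0,-1],[0,0,0.5,0,-1],[0,0,0.5,0,-1]]'
```

```text
clock: 45.18
position: [0.5721, 0.1098, 0.0734]
eef_rot: [0.096, 0.995, 0.0, 0.0]
wrist_force: [-1.4, 0.1, 3.7]
width: 0.0538
clock: 45.43
position: [0.5722, 0.1098, 0.0733]
eef_rot: [0.096, 0.995, 0.0, 0.0]
wrist_force: [-1.5, -0.7, 6.9]
width: 0.0538
```

Release, lift, and move off to the left, clear of the view.

```bash
python3 -m crank '[[0,0,0,0,0.647],[0,0,0,0,0.647],[0,0,0,0,0.647],[0,0,0,0,0.647],[0,0,-30,0,0.647],[0,0,-60,0,0.647],[0,0,-100,0,0.647],[0,0,-120,0,0.647],[0,0,-120,0,0.647],[0,250,-120,0,0.647],[0,250,-120,0,0.647],[0,250,-120,0,0.647],[0,250,-120,0,0.647],[0,250,-120,0,0.647],[0,250,-120,0,0.647],[0,250,-120,0,0.647],[0,250,-120,0,0.647],[0,250,-120,0,0.647],[0,250,-120,0,0.647]]'
python3 - <<'E'
from m import *
img,W=cloud('top')
B=dict(tin=(258,180,288,214),flask=(290,186,316,216),glue=(320,192,346,222))
for n,b in B.items():
    Q=sel(reg(W,b),.075,.14); print(n,rect(Q),Q[:,2].max().round(4))
print('plane',rect(sel(reg(W,(405,165,475,262)),.037,.07)))
for n,b in dict(roll=(255,245,305,292),tape=(338,250,378,288)).items(): print(n,rect(sel(reg(W,b),.012,.04)))
img,W=cloud('scene'); save(img,'s4.png',(160,140,430,260),2.9)
E
```

```text
clock: 47.02
position: [0.6198, 0.3529, 0.1915]
eef_rot: [0.097, 0.995, -0.001, -0.0]
wrist_force: [0.3, 0.0, 0.5]
width: 0.0704
tin (array([571.4, 107. ]), array([56.1, 53.5]), 1.3) 0.1133
flask (array([557.6,  29.7]), array([43.8, 44.2]), 78.5) 0.1231
glue (array([540.1, -41.1]), array([45.2, 46.4]), 88.6) 0.1297
plane (array([ 532.5, -339.7]), array([150.5,  48.3]), 5.1)
roll (array([394.1,  94.5]), array([100.4, 101.3]), 89.5)
tape (array([ 392.1, -111.3]), array([66.3, 72.1]), 37.2)
```

View pics/s4.png

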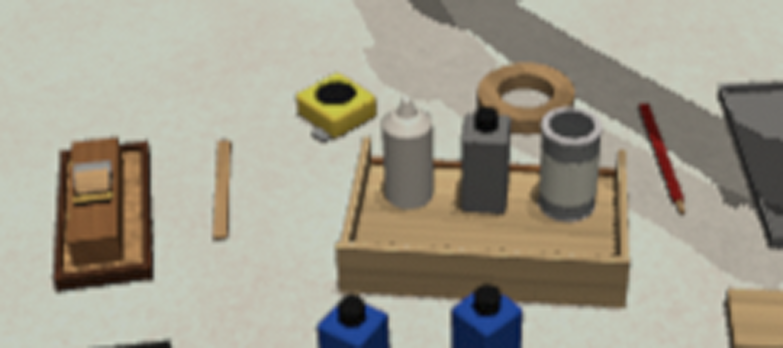

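All three containers are upright within about 3 mm of their start spots, the plane is flat in the rest, and the bystanders have not moved. The picture agrees. Handing in.

```bash
python3 -c "
from workcell import ctrl; print(ctrl.job_done())"
```

```text
the job is handed in; nothing more can be done
None
```

I moved the tin, flask and glue to the side tray, laid the plane sole down in the cork rest, then put the glue, flask and tin back in the caddy. I handed the job in at about 47 s of the 144 s. The hand-in reports no verdict.

What the last camera checks showed:

- **Containers:** all three are upright and released. The tin and flask are about 2.4 mm and the glue about 2.6 mm from their start positions, against a 15 mm limit.
- **Plane:** it lies flat inside the rim, about 2 to 4 mm off the rest's centre and within 1° of its length. In one picture it looked close to the rim, but depth from both cameras put it well inside tolerance.
- **Bystanders:** the roll's position is unchanged. The tape's fitted centre moved about 5 mm and its outline came out at 72 mm instead of 62. The arm never went near it, so I took that as depth noise and did not check further.

The gripper was clear of everything when I handed in.

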